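# Fetch the filler tub from behind the floor-care goods

### The job

A customer in the flooring showroom wants the low tub of wood filler at the back of the display tray, shut in by the oil can, the cleaner bottle and the adhesive tin. First clear those three to the black rubber mat, all three standing on it before the tub is moved; then stand the tub in the middle of the small wooden order tray; then put the three back, each just where it stood before, the can square to the display tray as it was. Set everything down upright rather than dropping it, and leave the wax box, the lacquer jar and the tape measure where they are.

Things in the scene. Friction and masses are not known exactly. Their poses are not given: they have to be found in the camera images.
- display: fixed white board, 220 (x) by 270 (y) mm; goods stand on it 6 mm above its origin (centre of its underside). Back (+x) lip 30 mm high, side lips 18, front price strip 20. The tub is about 45 mm from the origin along +x; the three tall goods, in any order, 28 mm along -x of the origin, and 18 mm along +x and 80 mm to either side; about 8 to 25 mm clear of the tub, 15 to 35 of each other
- oil_can: flat upright steel oil can: 46 (x) by 70 (y) mm at foot and top edges, 44 by 68 between, 117 mm high; round white cap 26 mm across on top up to 132 mm, 16 mm off centre to its +y; 0.4 kg or so. Origin: centre of its underside. Stands with its x axis within 0.1 rad of the display's, broad faces to front and back. Grips across x, e.g. 90 mm up
- cleaner_bottle: round white plastic bottle with a grey cap, upright: 58 mm diameter up to 104 mm, then a shoulder narrowing to the cap, 37 mm across, whose top is at 139 mm; 0.35 kg or so. Origin: centre of its underside, z along its axis
- adhesive_tin: round metal tin with a lever lid and a brown cardboard-coloured band, upright: 60 mm diameter, 62 mm at its two rims, 112 mm high; 0.45 kg or so. Origin: centre of its underside, z along its axis
- filler_tub: the tub of wood filler that is wanted: low round white tub with a grey lid and a pale wood disc on it, 60 mm diameter at the lid (its top 12 mm), 58 mm tapering to 52 mm below, 42 mm high; 0.12 kg or so. Origin: centre of its underside, z along its axis
- mat: black ribbed rubber mat lying on the desk, fixed, the side area: 190 (x) by 200 (y) mm, 4 mm thick. Origin: centre of its underside; z up
- order_tray: small square light-wood order tray on the desk, fixed: 130 by 130 mm inside, floor 5 mm thick (a thing in it stands 5 mm above its origin), rim 6 mm thick and 18 mm high. Origin: centre of its underside; z up
- wax_box: bystander: small brown cardboard box with a paper band, 36 by 42 by 36 mm high, at the back left corner of the display (+x, +y). Origin: centre of its underside. Not to be moved
- lacquer_jar: bystander: small amber glass jar with a black cap, 32 mm diameter, 38 mm high, at the back right corner of the display (+x, -y). Origin: centre of its underside. Not to be moved
- tape_measure: bystander: black tape measure standing on the desk in front of the display, 66 by 36 by 63 mm high with a 27 mm yellow tab at its +x end. Origin: centre of its case's underside. Not to be moved

How it is judged:
By the outcome, as a careful person would: the job done as asked, in the order asked, and still so for the second after the job is handed in, with the robot touching nothing.
It also fails if it takes over 144 s, if anything falls off the work surface, if the arm or the gripper's body presses on something with over 40 N, if the wrist force passes 120 N, or if a joint passes its speed limit or range.

### The arm

A 6-joint arm with a two-finger parallel gripper is mounted at the origin on the work surface. World frame = base frame: x ahead of the robot, y to its left, z up, the work surface at z = 0. Lengths are in m, angles in rad, forces in N, time in s.
With the tool pointing down it reaches from about 0.4 to 0.825 m from the base axis. Payload 7 kg.
Tool frame: the origin (TCP) lies at the very end of the fingers, on their centre line; the grasp point (between the pads) lies 19 mm behind it; z points along the fingers, y is the line along which they close (so a half turn about z gives the same grasp; the last joint's range is limited). The gripper opens to 88 mm and grips with 3 to 60 N. Pads are 19 mm wide; open, the fingers measure 130 mm over their backs; the gripper's body (78 mm by 193 mm) begins 47 mm behind the grasp point.
Start: joints at [1.444, 0.359, 0.012, 0, -1.224, -0.288], TCP at [0.272, 0.618, 0.227] pointing down, gripper open.
Joint ranges: [-3.07, 3.07], [-1.43, 2.12], [-1.02, 1.25], [-3.03, 1.67], [-3.05, -0], [-3.03, 3.03]. Speed limits (rad/s): [2.39, 2.39, 3.01, 3.14, 3.14, 3.14].

### API

Orientations are given as [roll, pitch, yaw] about the fixed x, y, z axes, in that order (R = Rz(yaw) Ry(pitch) Rx(roll)).
In Python, from station import arm gives the robot as it stands.
- The arm moves only by the tool step_arm, never from a script. Its argument "rows" is a list of rows, each a list of 5 numbers: the shift along the world's x, y, z in m, then the turn about the world's z in rad, then the finger opening in m, from 0 to 0.0876. In form: [[x, y, z, spin, gripper], ...]. A call has 1 to 20 rows; each row is the pose to reach, as a shift and turn from the pose commanded when the call began; what a row does not reach only later rows make up. A row lasts 1/10 s, in which the tool goes at most 50 mm and 8.59 degrees, less where a joint would pass 70% of its speed; a pose out of reach is approached as far as the arm can. A call with a gripper value outside its range is refused whole. The fingers move at their own pace and stop on an object; "newtons" is the grip in N (left out, the last holds). Time passes only in rows, so rows that repeat a pose let the fingers close. It gives the time, the measured TCP pose, the force, the opening and the grip force at its end, in the units of the state.
- arm.get_state(): the state, without advancing time (a new reading comes with each control period).
- arm.grab_frame(name): name is "scene" or "side" or "wrist"; returns a dict with "color" (420x560x3 uint8, blue, green, red), "vfov" (degrees; the focal length in pixels is half the picture's height over the tangent of half this angle, whatever the lens; pixels are square), "cx", "cy" (the principal point, pixels), "k1" (the pictures are not rectified: a ray, as slopes to the right and down, at radius r is drawn at 1 + k1 r^2 times it, then the intrinsics apply), "rvec" (rotation vector, rad) and "tvec" (3), from world to camera coordinates, as OpenCV has them. Camera axes: x right, y down, z forward; pixel columns grow to the right and rows downward; lengths in m; the calibration is good to about 2 mm. A picture is of the moment at which its call begins. There is no depth.
- arm.job_done(): hands the job in; it is judged then, once.
The state is a dict: "t": time; "q": joint angles; "qd": joint speeds; "joint_efforts": joint torques, N m; "eef_pos": TCP position; "ee_rot": TCP orientation; "force": force on the tool from outside, world axes, zero at the start; "moment": the same for the moment, N m; "width": finger opening in m; "gripper_force": force on a finger pad.
Only numpy, scipy, OpenCV 4.12 (cv2) and the standard library are available. Lean on these libraries where they do the work, as an engineer would, in place of code of your own. Each camera call takes 0.05 s, during which the arm holds its last target. There are 200 camera calls.

## Working session

There is one attempt and no reset: what is moved stays moved. The work goes in short steps, Python scripts to look and compute and a tool call to move; the robot and the scene stay as the last step left them, time stands still between calls to the robot, and variables do not carry over. Pictures are saved under pics/ and viewed, at most 14 in all, crops included, and the job is handed in when it is done.

Besides the shell and the picture viewer there is one more tool, called after "Request:" by a JSON object that holds its "name" and its "arguments", one argument or row to a line. step_arm: Moves the arm, as the interface text tells. Its arguments: {"type":"object","properties":{"rows":{"type":"array"},"newtons":{"type":"number"}},"required":["rows"]}

```bash
mkdir -p pics; ls; python3 - <<'E'
from station import arm
import cv2,pickle
s=arm.get_state();print(s)
d={}
for n in("scene","side","wrist"):
    f=arm.grab_frame(n);d[n]=f;cv2.imwrite(f"pics/{n}0.png",f["color"])
    print(n,{k:v for k,v in f.items() if k!="color"})
pickle.dump(d,open("f0.pkl","wb"))
E
```

```text
pics
{'t': 0.0, 'q': array([ 1.44406121e+00,  3.59394282e-01,  1.10802251e-02, -3.90871447e-04,
       -1.22410615e+00, -2.88091096e-01]), 'qd': array([-4.10483809e-04, -1.11056039e-03, -7.89462492e-04,  2.93714753e-04,
       -8.60116326e-05, -1.05447547e-03]), 'joint_efforts': array([ 4.60474203e-04, -5.82712519e+01,  2.93043101e+01,  6.99726105e+00,
        6.83893843e-03, -1.48835288e-04]), 'eef_pos': array([0.27186527, 0.6172963 , 0.22561987]), 'ee_rot': array([ 3.13993128e+00, -1.09130781e-04, -4.14959237e-01]), 'force': array([-0.70161392,  0.23191752,  0.80838131]), 'moment': array([-0.0260266 , -0.02606961,  0.01926552]), 'gripper_force': 0.0, 'width': 0.08748085345306914}
scene {'vfov': 57.35394853318213, 'cx': 277.5074969016231, 'cy': 204.29540099616034, 'k1': -0.04901660899487764, 'rvec': array([ 2.0271309 ,  1.25601509, -0.57622996]), 'tvec': array([-0.2536556 , -0.30332532,  1.14941302])}
side {'vfov': 52.91623115544452, 'cx': 277.9278800239837, 'cy': 199.77969868251301, 'k1': -0.12651087133956238, 'rvec': array([ 2.19873647, -0.68820139,  0.28487213]), 'tvec': array([-0.45431919,  0.2404016 ,  0.78568136])}
wrist {'vfov': 67.20190870707256, 'cx': 278.8270583334701, 'cy': 212.99381990804184, 'k1': -0.06347717727065635, 'rvec': array([-1.61328111,  2.47341332,  0.37238728]), 'tvec': array([ 0.67578528, -0.03737881,  0.39048029])}
```

View pics/scene0.png

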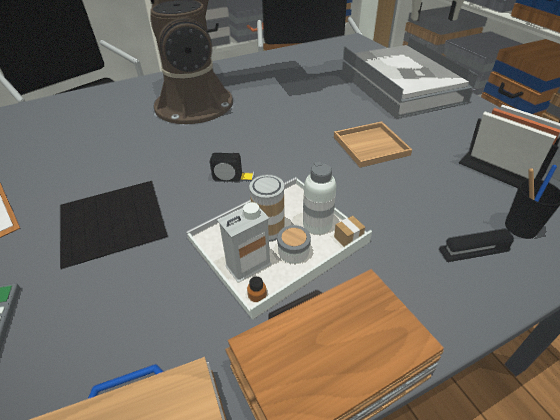

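View pics/side0.png

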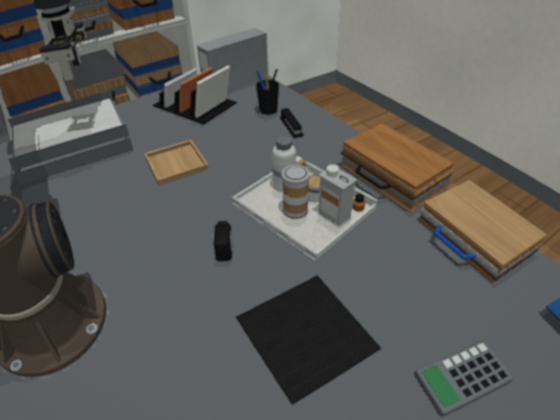

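The scene view shows the can at about (245,245), the tin at (267,205), the bottle at (319,200) and the tub at (294,243). The mat is at (112,224) and the order tray at (372,143). The side view has the mat at (308,335) and the order tray at (176,160). Next I'll crop for accurate pixels and find the mat and tray corners by segmentation.

```bash
cat > h.py <<'E'
import numpy as np,cv2,pickle
def ray(f,uv):
    h=f["color"].shape[0];F=h/2/np.tan(np.radians(f["vfov"]/2))
    d=(np.atleast_2d(uv).astype(float)-[f["cx"],f["cy"]])/F
    p=d.copy()
    for _ in range(20): p=d/(1+f["k1"]*(p**2).sum(1,keepdims=True))
    R=cv2.Rodrigues(f["rvec"])[0]
    return -R.T@f["tvec"],np.c_[p,np.ones(len(p))]@R
def onz(f,uv,z):
    c,r=ray(f,uv);z=np.asarray(z,float);return c+r*((z-c[2])/r[:,2])[:,None]
def proj(f,X):
    h=f["color"].shape[0];F=h/2/np.tan(np.radians(f["vfov"]/2))
    R=cv2.Rodrigues(f["rvec"])[0];X=np.atleast_2d(X)@R.T+f["tvec"]
    p=X[:,:2]/X[:,2:];return p*(1+f["k1"]*(p**2).sum(1,keepdims=True))*F+[f["cx"],f["cy"]]
def crop(f,x0,y0,w,h,s,fn):
    cv2.imwrite(fn,cv2.resize(f["color"][y0:y0+h,x0:x0+w],None,fx=s,fy=s,interpolation=cv2.INTER_CUBIC))
E
python3 - <<'E'
from h import *
d=pickle.load(open("f0.pkl","rb"))
crop(d["scene"],180,155,198,165,3.6,"pics/sc1.png")
crop(d["side"],225,130,160,130,4.5,"pics/si1.png")
def quad(f,mask,seed):
    n,l=cv2.connectedComponents(mask.astype(np.uint8));m=(l==l[seed[1],seed[0]]).astype(np.uint8)
    c=max(cv2.findContours(m,0,1)[0],key=cv2.contourArea);h=cv2.convexHull(c)
    for e in np.arange(1,20,.5):
        a=cv2.approxPolyDP(h,e,True)
        if len(a)==4:break
    return a[:,0],m.sum()
for n,ms,ts in(("scene",(112,224),(372,145)),("side",(308,335),(176,161))):
    f=d[n];im=f["color"].astype(int)
    a,s=quad(f,im.max(2)<50,ms);print(n,"mat",s,a.tolist());P=onz(f,a,.004);print(P.round(4),P.mean(0))
    a,s=quad(f,(im[...,2]-im[...,0]>25),ts);print("tray",s,a.tolist());P=onz(f,a,.018);print(P.round(4),P.mean(0))
E
```

```text
scene mat 6023 [[166, 236], [61, 268], [61, 205], [150, 181]]
[[ 0.5071 -0.2059  0.004 ]
 [ 0.4985 -0.4     0.004 ]
 [ 0.3126 -0.3902  0.004 ]
 [ 0.3204 -0.1973  0.004 ]] [ 0.40965563 -0.29833474  0.004     ]
tray 2240 [[411, 148], [360, 167], [334, 131], [381, 121]]
[[0.5036 0.3973 0.018 ]
 [0.5104 0.2429 0.018 ]
 [0.3526 0.2728 0.018 ]
 [0.3674 0.4112 0.018 ]] [0.43349445 0.33106822 0.018     ]
side mat 9720 [[317, 276], [379, 348], [292, 403], [237, 316]]
[[ 0.5043 -0.2088  0.004 ]
 [ 0.4934 -0.4024  0.004 ]
 [ 0.3096 -0.3936  0.004 ]
 [ 0.3213 -0.1979  0.004 ]] [ 0.40717032 -0.30066861  0.004     ]
tray 1769 [[191, 140], [207, 168], [158, 183], [144, 154]]
[[0.5066 0.3904 0.018 ]
 [0.4825 0.2381 0.018 ]
 [0.3489 0.2559 0.018 ]
 [0.3658 0.406  0.018 ]] [0.42593318 0.32259323 0.018     ]
```

View pics/sc1.png

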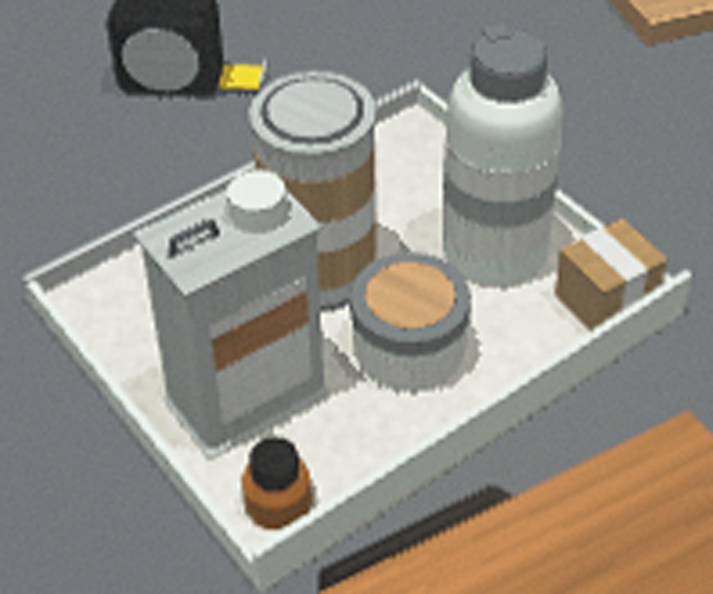

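View pics/si1.png

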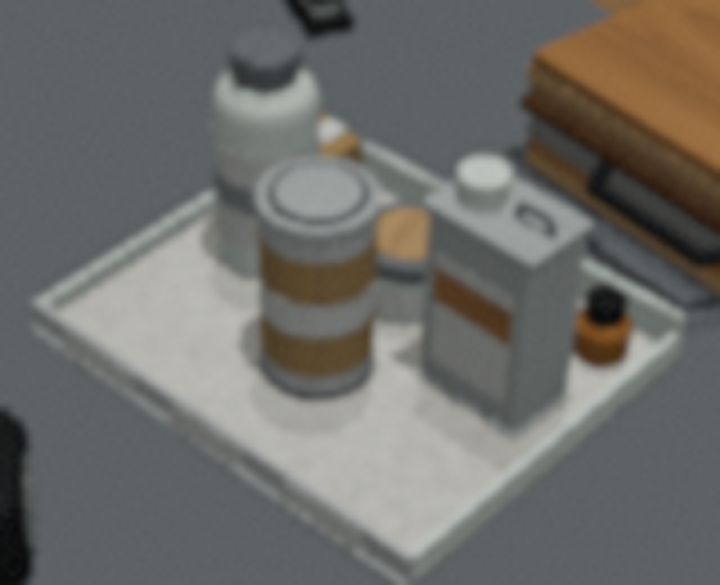

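Scene crop: tin top centre (313,108), tub lid centre (411,298), can top corners (137,237), (190,293) and (321,225), bottle cap centre near (511,50). Side crop: tin top (318,192), can top corners (428,198), (530,265) and (592,225), bottle cap (266,52), tub disc (403,233).

```bash
python3 - <<'E'
from h import *
d=pickle.load(open("f0.pkl","rb"))
pts={"tin":(.118,(313,108),(318,192)),"tub":(.048,(411,298),(403,233)),"canA(y-,x-)":(.123,(137,237),None),"can y-,x+":(.123,(190,293),(592,225)),
"can y+,x+":(.123,(321,225),None),"can y+,x-":(.123,None,(428,198)),"can y-x-":(.123,(137,237),(530,265)),"cap":(.138,(259,185),(485,170)),
"bottlecap":(.145,(511,46),(266,48)),"D front-right top .02":(.02,(25,280),(410,558)),"D back-right .03":(.03,(255,557),(685,318)),"D back-left .03":(.03,(690,272),None),"D front-left .02":(.02,(420,82),(40,302)),
"jar top":(.044,(274,455),(605,300)),"wax":(.042,(612,250),None)}
for k,(z,a,b) in pts.items():
    o=[]
    if a:o.append(onz(d["scene"],[180+a[0]/3.6,155+a[1]/3.6],z)[0,:2].round(4))
    if b:o.append(onz(d["side"],[225+b[0]/4.5,130+b[1]/4.5],z)[0,:2].round(4))
    print(k,*o)
w=d["wrist"];c,r=ray(w,[[280,210],[380,210]]);print(c,r)
R=cv2.Rodrigues(w["rvec"])[0];print(R.round(3))
E
```

```text
tin [ 0.5835 -0.02  ] [ 0.5847 -0.0227]
tub [ 0.6593 -0.0053] [ 0.6547 -0.0049]
canA(y-,x-) [ 0.634  -0.1278]
can y-,x+ [ 0.6756 -0.1191] [ 0.672  -0.1252]
can y+,x+ [ 0.6637 -0.0531]
can y+,x- [ 0.6214 -0.063 ]
can y-x- [ 0.634  -0.1278] [ 0.6281 -0.1307]
cap [ 0.6429 -0.0727] [ 0.6448 -0.0766]
bottlecap [0.6148 0.0713] [0.6143 0.0642]
D front-right top .02 [ 0.5334 -0.1683] [ 0.5305 -0.1712]
D back-right .03 [ 0.7475 -0.1269] [ 0.7458 -0.1303]
D back-left .03 [0.6939 0.1387]
D front-left .02 [0.4813 0.0951] [0.481  0.0895]
jar top [ 0.712  -0.1016] [ 0.709  -0.1062]
wax [0.6717 0.1042]
[0.34549535 0.58708981 0.38277448] [[-0.26454743  0.11035885 -0.95809137]
 [-0.39279747 -0.18119699 -0.95749665]]
[[-0.403 -0.915  0.002]
 [-0.874  0.385  0.296]
 [-0.271  0.117 -0.955]]
```

Request:
{"name": "step_arm", "arguments": {
  "rows": [
    [0.02,-0.04,0.075,-0.1,0.0876],
    [0.338,-0.637,0.085,-0.965,0.0876],
    [0.338,-0.637,0.085,-0.965,0.0876],
    [0.338,-0.637,0.085,-0.965,0.0876],
    [0.338,-0.637,0.085,-0.965,0.0876],
    [0.338,-0.637,0.085,-0.965,0.0876],
    [0.338,-0.637,0.085,-0.965,0.0876],
    [0.338,-0.637,0.085,-0.965,0.0876],
    [0.338,-0.637,0.085,-0.965,0.0876],
    [0.338,-0.637,0.085,-0.965,0.0876],
    [0.338,-0.637,0.085,-0.965,0.0876],
    [0.338,-0.637,0.085,-0.965,0.0876],
    [0.338,-0.637,0.085,-0.965,0.0876],
    [0.338,-0.637,0.085,-0.965,0.0876],
    [0.338,-0.637,0.085,-0.965,0.0876],
    [0.338,-0.637,0.085,-0.965,0.0876],
    [0.338,-0.637,0.085,-0.965,0.0876],
    [0.338,-0.637,0.085,-0.965,0.0876],
    [0.338,-0.637,0.085,-0.965,0.0876],
    [0.338,-0.637,0.085,-0.965,0.0876]
  ]
}}

```text
t: 2.15
eef_pos: [0.6097, -0.0181, 0.3119]
ee_rot: [-3.141, 0.0, -1.378]
force: [-0.3, -0.3, 0.3]
width: 0.0875
gripper_force: 0.0
```

```bash
python3 - <<'E'
from h import *
from station import arm
s=arm.get_state();print(s["t"],s["eef_pos"],s["ee_rot"],s["q"])
f=arm.grab_frame("wrist");pickle.dump(f,open("w1.pkl","wb"))
crop(f,0,0,560,420,1.4,"pics/w1.png");print(f["rvec"],f["tvec"])
E
```

```text
2.15 [ 0.60974094 -0.01808747  0.31187029] [-3.14111211e+00  1.28091772e-04 -1.37798394e+00] [ 2.90138953e-01  2.10335412e-01 -9.27511268e-04 -8.26354705e-05
 -1.35904269e+00 -9.73092446e-02]
[-0.29672996  3.06387832  0.46293922] [0.59532078 0.06518771 0.51095474]
```

View pics/w1.png

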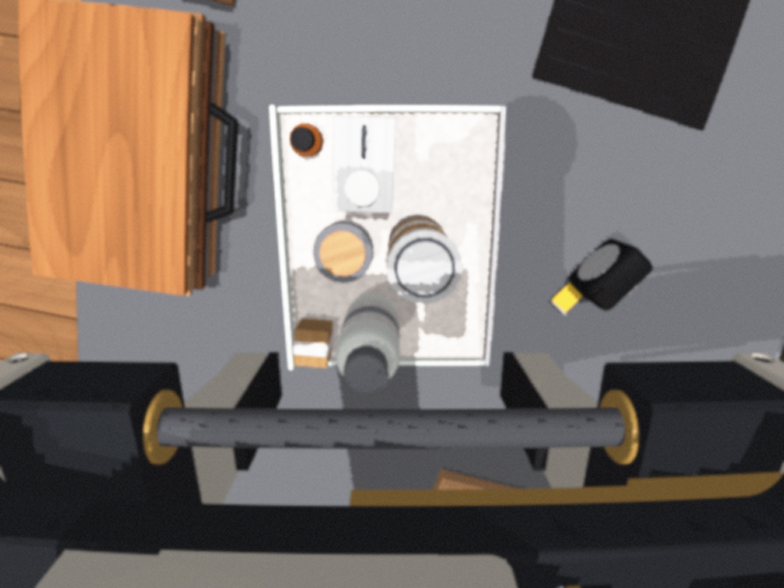

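The wrist view shows everything in the crop scale of 1.4: tin rim centre (424,264), tub lid (343,250), can cap (361,188), bottle cap (367,368), and tray corners (271,106), (505,106), (490,365) and (290,368).

```bash
python3 - <<'E'
from h import *
f=pickle.load(open("w1.pkl","rb"))
for n,p,z in (("tin",(424.5,264.5),.118),("tub",(343.5,250.5),.048),("cap",(361,188),.138),("bot",(367,368),.145),("BR",(274,109),.03),("FR",(502,109),.02),("FL",(488,362),.02),("BL",(290,368),.03),("jar",(301,140),.044),("handle",(364,141),.125)):
    print(n,onz(f,np.array(p)/1.4,z)[0].round(4))
# can-top edges: local contrast-enhanced crop
c=f["color"][70:165,220:300];g=cv2.createCLAHE(4,(4,4)).apply(cv2.cvtColor(c,6))
cv2.imwrite("pics/can.png",cv2.resize(g,None,fx=6,fy=6,interpolation=2))
E
```

```text
tin [ 0.5826 -0.0219  0.118 ]
tub [ 0.6538 -0.0059  0.048 ]
cap [ 0.6427 -0.0731  0.138 ]
bot [0.6131 0.0648 0.145 ]
BR [ 0.7408 -0.1219  0.03  ]
FR [ 0.5304 -0.1641  0.02  ]
FL [0.4772 0.0935 0.02  ]
BL [0.6918 0.138  0.03  ]
jar [ 0.7092 -0.0989  0.044 ]
handle [ 0.6472 -0.1062  0.125 ]
```

View pics/can.png

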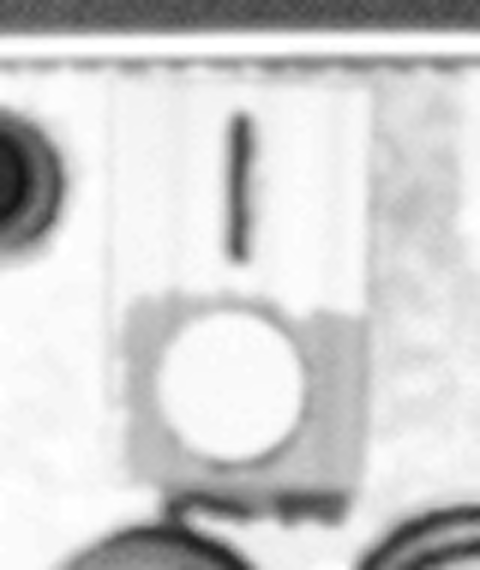

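```bash
python3 - <<'E'
from h import *
f=pickle.load(open("w1.pkl","rb"))
for p,z in (((128,480),.123),((358,488),.123),((370,88),.123),((112,80),.123),((239,188),.123),((231,385),.138),((239,188),.125)):
    print(p,onz(f,np.array(p)/6+[220,70],z)[0].round(4))
# project the model can on all views at trial yaw; overlay
d=pickle.load(open("f0.pkl","rb"))
for yaw in(.14,.2):
  for n,F,c in(("scene",d["scene"],(.6485,-.0915)),("side",d["side"],(.648,-.094)),("w",f,(.6455,-.0895))):
    R=np.array([[np.cos(yaw),-np.sin(yaw)],[np.sin(yaw),np.cos(yaw)]])
    X=np.array([[x,y] for x,y in((-.023,-.035),(.023,-.035),(.023,.035),(-.023,.035))])@R.T+c
    P=proj(F,np.c_[X,np.full(4,.123)])
    P=(P-(180,155))*3.6 if n=="scene" else (P-(225,130))*4.5 if n=="side" else (P-(220,70))*6
    print(yaw,n,P.round(0).tolist())
E
```

```text
(128, 480) [ 0.6582 -0.0523  0.123 ]
(358, 488) [ 0.6172 -0.0588  0.123 ]
(370, 88) [ 0.6283 -0.1261  0.123 ]
(112, 80) [ 0.6719 -0.119   0.123 ]
(239, 188) [ 0.6474 -0.1056  0.123 ]
(231, 385) [ 0.6421 -0.0733  0.138 ]
(239, 188) [ 0.6472 -0.1056  0.125 ]
0.14 scene [[131.0, 233.0], [182.0, 297.0], [322.0, 229.0], [268.0, 171.0]]
0.14 side [[535.0, 265.0], [598.0, 223.0], [489.0, 159.0], [426.0, 198.0]]
0.14 w [[375.0, 81.0], [107.0, 67.0], [99.0, 478.0], [353.0, 491.0]]
0.2 scene [[131.0, 237.0], [187.0, 298.0], [322.0, 225.0], [262.0, 170.0]]
0.2 side [[540.0, 264.0], [598.0, 219.0], [484.0, 160.0], [425.0, 201.0]]
0.2 w [[363.0, 72.0], [94.0, 75.0], [111.0, 486.0], [365.0, 484.0]]
```

Can yaw is about 0.165 rad at centre (0.646, -0.0905). I'll go to the can and grip it, then check for displacement.

Request:
{"name": "step_arm", "arguments": {
  "rows": [
    [0.036,-0.0715,0,-0.027,0.0876],
    [0.036,-0.0715,0,-0.027,0.0876],
    [0.036,-0.0715,-0.05,-0.027,0.0876],
    [0.036,-0.0715,-0.1,-0.027,0.0876],
    [0.036,-0.0715,-0.14,-0.027,0.0876],
    [0.036,-0.0715,-0.17,-0.027,0.0876],
    [0.036,-0.0715,-0.2,-0.027,0.0876],
    [0.036,-0.0715,-0.22,-0.027,0.0876],
    [0.036,-0.0715,-0.229,-0.027,0.0876],
    [0.036,-0.0715,-0.229,-0.027,0.0876],
    [0.036,-0.0715,-0.229,-0.027,0.06],
    [0.036,-0.0715,-0.229,-0.027,0.05],
    [0.036,-0.0715,-0.229,-0.027,0.03],
    [0.036,-0.0715,-0.229,-0.027,0.03],
    [0.036,-0.0715,-0.229,-0.027,0.03],
    [0.036,-0.0715,-0.229,-0.027,0.03],
    [0.036,-0.0715,-0.229,-0.027,0.03]
  ],
  "newtons": 30
}}

```text
t: 3.9
eef_pos: [0.646, -0.0909, 0.0828]
ee_rot: [3.142, -0.0, -1.407]
force: [-0.6, 0.3, 2.2]
width: 0.0451
gripper_force: 30.0
```

```bash
python3 - <<'E'
from h import *
from station import arm
s=arm.get_state();print(s["t"],s["eef_pos"],s["ee_rot"],s["force"],s["width"],s["gripper_force"])
d={n:arm.grab_frame(n) for n in("scene","side")};pickle.dump(d,open("f1.pkl","wb"))
a=cv2.resize(d["scene"]["color"][100:340,150:420],(400,356));b=cv2.resize(d["side"]["color"][80:320,200:470],(400,356))
cv2.imwrite("pics/c1.png",np.hstack([a,b]))
E
```

```text
3.9 [ 0.64597384 -0.09086283  0.08276019] [ 3.14155935e+00 -7.11452510e-05 -1.40685425e+00] [-0.5698616   0.28271151  2.16905815] 0.04511332867521201 29.999130964279175
```

View pics/c1.png

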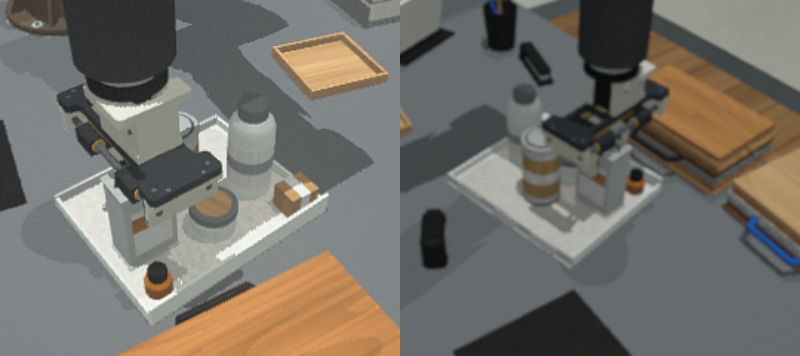

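Both views show the can held between the fingers and its neighbours undisturbed. I'll measure how far the can was shifted from its lower part in the two views.

```bash
cat >> h.py <<'E'
def shift(A,B,box,m=5,s=8):
    "subpixel shift of a patch box=(x0,y0,x1,y1) from frame A to frame B, and its match score"
    x0,y0,x1,y1=box;up=lambda c:cv2.GaussianBlur(cv2.resize(c,None,fx=s,fy=s,interpolation=2),(0,0),s/2)
    r=cv2.matchTemplate(up(B["color"][y0-m:y1+m,x0-m:x1+m]),up(A["color"][y0:y1,x0:x1]),cv2.TM_CCOEFF_NORMED)
    _,v,_,p=cv2.minMaxLoc(r);return np.array(p)/s-m,round(v,3)
def move(A,B,box,z):
    "world xy shift at height z of the patch"
    d,v=shift(A,B,box);c=np.array([(box[0]+box[2])/2,(box[1]+box[3])/2])
    return ((onz(B,c+d,z)-onz(A,c,z))[0,:2]*1000).round(1),d.round(2),v
E
python3 - <<'E'
from h import *
a=pickle.load(open("f0.pkl","rb"));b=pickle.load(open("f1.pkl","rb"))
for n,box,z in(("scene",(226,258,270,286),.02),("scene",(232,248,270,280),.03),("side",(318,205,356,226),.02),("side",(322,195,352,226),.03)):
    print(n,move(a[n],b[n],box,z))
E
```

```text
scene (array([-0.5,  0.9]), array([ 0.38, -0.38]), 0.853)
scene (array([-0.5,  0.9]), array([ 0.38, -0.38]), 0.749)
side (array([0. , 0.5]), array([-0.12, -0.12]), 0.794)
side (array([-0.3, -0.8]), array([0.12, 0.25]), 0.811)
```

The shift is under 1 mm, so the estimates are good. I'll lift the can and carry it to the mat's near side.

Request:
{"name": "step_arm", "arguments": {
  "rows": [
    [0,0,0.01,0,0.03],
    [0,0,0.03,0,0.03],
    [0,0,0.06,0,0.03],
    [0,0,0.095,0,0.03],
    [0,0,0.13,0,0.03],
    [0,0,0.155,0,0.03],
    [0,0,0.165,0,0.03],
    [-0.012,-0.009,0.165,0,0.03],
    [-0.035,-0.026,0.165,0,0.03],
    [-0.065,-0.047,0.165,0,0.03],
    [-0.095,-0.069,0.165,0,0.03],
    [-0.125,-0.091,0.165,0,0.03],
    [-0.155,-0.113,0.165,0,0.03],
    [-0.185,-0.135,0.165,0,0.03],
    [-0.215,-0.157,0.165,0,0.03],
    [-0.24,-0.175,0.165,0,0.03],
    [-0.26,-0.19,0.165,0,0.03],
    [-0.275,-0.2,0.165,0,0.03],
    [-0.283,-0.2065,0.165,0,0.03],
    [-0.283,-0.2065,0.165,0,0.03]
  ],
  "newtons": 40
}}

```text
t: 6.0
eef_pos: [0.3615, -0.2975, 0.2467]
ee_rot: [3.14, 0.001, -1.408]
force: [0.6, 0.5, -3.9]
width: 0.0446
gripper_force: 40.0
```

Request:
{"name": "step_arm", "arguments": {
  "rows": [
    [0,0,-0.02,0,0.03],
    [0,0,-0.05,0,0.03],
    [0,0,-0.085,0,0.03],
    [0,0,-0.115,0,0.03],
    [0,0,-0.14,0,0.03],
    [0,0,-0.155,0,0.03],
    [0,0,-0.162,0,0.03],
    [0,0,-0.1665,0,0.03],
    [0,0,-0.1665,0,0.03],
    [0,0,-0.1665,0,0.03]
  ]
}}

```text
t: 7.0
eef_pos: [0.3637, -0.2973, 0.0816]
ee_rot: [-3.14, -0.001, -1.407]
force: [-0.2, 1.2, -4.1]
width: 0.0446
gripper_force: 40.0
```

Request:
{"name": "step_arm", "arguments": {
  "rows": [
    [0,0,-0.0008,0,0.03],
    [0,0,-0.0012,0,0.03],
    [0,0,-0.0012,0,0.03]
  ]
}}

```text
t: 7.3
eef_pos: [0.3636, -0.2976, 0.0806]
ee_rot: [-3.14, -0.001, -1.407]
force: [-1.6, 1.1, 5.1]
width: 0.0447
gripper_force: 40.0
```

Request:
{"name": "step_arm", "arguments": {
  "rows": [
    [0,0,0,0,0.06],
    [0,0,0,0,0.0876],
    [0,0,0,0,0.0876],
    [0,0,0.03,0,0.0876],
    [0,0,0.075,0,0.0876],
    [0,0,0.12,0,0.0876],
    [0.03,0.04,0.15,0,0.0876],
    [0.06,0.075,0.16,0,0.0876],
    [0.09,0.1125,0.16,0,0.0876],
    [0.12,0.15,0.16,0,0.0876],
    [0.15,0.1875,0.16,0,0.0876],
    [0.18,0.225,0.16,0,0.0876],
    [0.2205,0.2755,0.16,0,0.0876],
    [0.2205,0.2755,0.15,0,0.0876],
    [0.2205,0.2755,0.12,0,0.0876],
    [0.2205,0.2755,0.08,0,0.0876],
    [0.2205,0.2755,0.04,0,0.0876],
    [0.2205,0.2755,0.01,0,0.0876],
    [0.2205,0.2755,-0.0023,0,0.0876],
    [0.2205,0.2755,-0.0023,0,0.0876]
  ]
}}

```text
t: 9.3
eef_pos: [0.5824, -0.0223, 0.0759]
ee_rot: [3.138, -0.0, -1.407]
force: [0.6, -0.2, 0.3]
width: 0.0875
gripper_force: 0.0
```

Request:
{"name": "step_arm", "arguments": {
  "rows": [
    [0,0,0,0,0.075],
    [0,0,0,0,0.066],
    [0,0,0,0,0.055],
    [0,0,0,0,0.045],
    [0,0,0,0,0.045],
    [0,0,0,0,0.045]
  ],
  "newtons": 30
}}

```text
t: 9.9
eef_pos: [0.5839, -0.0218, 0.0787]
ee_rot: [-3.14, -0.0, -1.407]
force: [-2.2, 0.1, 7.2]
width: 0.0608
gripper_force: 30.0
```

```bash
python3 - <<'E'
from h import *
from station import arm
a=pickle.load(open("f0.pkl","rb"))
d={n:arm.grab_frame(n) for n in("scene","side")};pickle.dump(d,open("f2.pkl","wb"))
# tin: side view lower body (crop 255-381,230-395)
for n,box,z in(("side",(280,185,311,219),.04),("side",(280,195,311,219),.03)):
    print(n,move(a[n],d[n],box,z))
a=cv2.resize(d["scene"]["color"][100:340,20:420],(400,240));b=cv2.resize(d["side"]["color"][120:420,200:500],(400,400))
cv2.imwrite("pics/c2.png",np.hstack([cv2.copyMakeBorder(a,0,160,0,0,0),b]))
E
```

```text
side (array([0.3, 0.4]), array([ 0.  , -0.12]), 0.85)
side (array([0. , 0.5]), array([-0.12, -0.12]), 0.879)
```

View pics/c2.png

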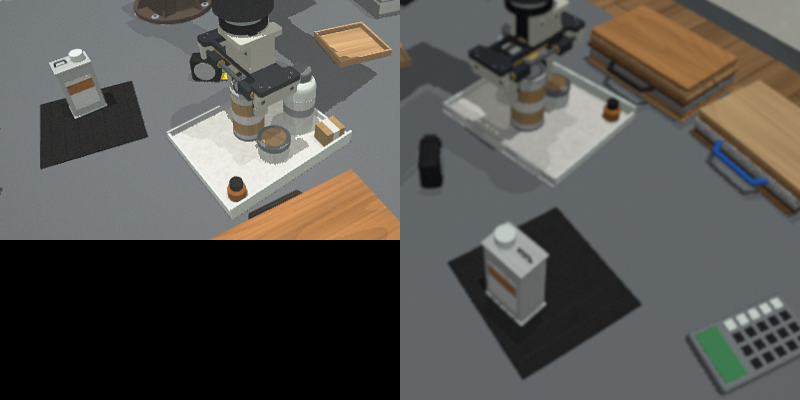

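Can stands well on the mat, and the tin is held without having moved. I'll carry the tin to the mat's far right.

Request:
{"name": "step_arm", "arguments": {
  "rows": [
    [0,0,0.01,0,0.045],
    [0,0,0.03,0,0.045],
    [0,0,0.06,0,0.045],
    [0,0,0.095,0,0.045],
    [0,0,0.13,0,0.045],
    [0,0,0.155,0,0.045],
    [0,0,0.165,0,0.045],
    [-0.005,-0.0135,0.165,0,0.045],
    [-0.014,-0.0385,0.165,0,0.045],
    [-0.026,-0.07,0.165,0,0.045],
    [-0.038,-0.104,0.165,0,0.045],
    [-0.05,-0.138,0.165,0,0.045],
    [-0.062,-0.172,0.165,0,0.045],
    [-0.075,-0.206,0.165,0,0.045],
    [-0.087,-0.24,0.165,0,0.045],
    [-0.1,-0.275,0.165,0,0.045],
    [-0.111,-0.305,0.165,0,0.045],
    [-0.118,-0.325,0.165,0,0.045],
    [-0.123,-0.3385,0.165,0,0.045],
    [-0.123,-0.3385,0.165,0,0.045]
  ],
  "newtons": 40
}}

```text
t: 12.0
eef_pos: [0.459, -0.3614, 0.2409]
ee_rot: [3.139, 0.001, -1.409]
force: [0.3, 0.5, -4.0]
width: 0.0608
gripper_force: 40.0
```

Request:
{"name": "step_arm", "arguments": {
  "rows": [
    [0,0,-0.02,0,0.045],
    [0,0,-0.05,0,0.045],
    [0,0,-0.085,0,0.045],
    [0,0,-0.115,0,0.045],
    [0,0,-0.14,0,0.045],
    [0,0,-0.155,0,0.045],
    [0,0,-0.162,0,0.045],
    [0,0,-0.1655,0,0.045],
    [0,0,-0.167,0,0.045],
    [0,0,-0.1675,0,0.045],
    [0,0,-0.1675,0,0.045]
  ]
}}

```text
t: 13.1
eef_pos: [0.4602, -0.3604, 0.0769]
ee_rot: [3.141, -0.001, -1.406]
force: [-5.8, 1.7, 4.5]
width: 0.0608
gripper_force: 40.0
```

Request:
{"name": "step_arm", "arguments": {
  "rows": [
    [0,0,0,0,0.075],
    [0,0,0,0,0.0876],
    [0,0,0,0,0.0876],
    [0,0,0.03,0,0.0876],
    [0,0,0.075,0,0.0876],
    [0,0,0.12,0,0.0876],
    [0.01,0.027,0.15,0,0.0876],
    [0.025,0.07,0.16,0,0.0876],
    [0.04,0.112,0.16,0,0.0876],
    [0.055,0.154,0.16,0,0.0876],
    [0.07,0.196,0.16,0,0.0876],
    [0.085,0.238,0.16,0,0.0876],
    [0.1,0.28,0.16,0,0.0876],
    [0.115,0.322,0.16,0,0.0876],
    [0.13,0.364,0.16,0,0.0876],
    [0.145,0.403,0.16,0,0.0876],
    [0.1535,0.427,0.16,0,0.0876],
    [0.1535,0.427,0.15,0,0.0876],
    [0.1535,0.427,0.13,0,0.0876],
    [0.1535,0.427,0.1,0,0.0876]
  ]
}}

```text
t: 15.1
eef_pos: [0.6152, 0.0671, 0.1759]
ee_rot: [-3.138, 0.001, -1.406]
force: [-0.1, 0.4, -0.7]
width: 0.0879
gripper_force: 0.0
```

Request:
{"name": "step_arm", "arguments": {
  "rows": [
    [0,0,-0.03,0,0.0876],
    [0,0,-0.055,0,0.0876],
    [0,0,-0.075,0,0.0876],
    [0,0,-0.086,0,0.0876],
    [0,0,-0.0905,0,0.0876],
    [0,0,-0.0905,0,0.0876],
    [0,0,-0.0905,0,0.07],
    [0,0,-0.0905,0,0.062],
    [0,0,-0.0905,0,0.055],
    [0,0,-0.0905,0,0.045],
    [0,0,-0.0905,0,0.045],
    [0,0,-0.0905,0,0.045]
  ],
  "newtons": 30
}}

```text
t: 16.3
eef_pos: [0.6143, 0.0668, 0.085]
ee_rot: [-3.141, 0.0, -1.407]
force: [0.2, 0.2, 2.4]
width: 0.0572
gripper_force: 30.0
```

```bash
python3 - <<'E'
from h import *
from station import arm
a=pickle.load(open("f0.pkl","rb"))
d={n:arm.grab_frame(n) for n in("scene","side")};pickle.dump(d,open("f3.pkl","wb"))
# bottle: scene crop 443-558, 160-288
for n,box,z in(("scene",(304,203,334,235),.04),("scene",(304,212,334,236),.03)):
    print(n,move(a[n],d[n],box,z))
a=cv2.resize(d["scene"]["color"][100:340,20:420],(400,240));b=cv2.resize(d["side"]["color"][120:420,200:500],(400,400))
cv2.imwrite("pics/c3.png",np.hstack([cv2.copyMakeBorder(a,0,160,0,0,0),b]))
E
```

```text
scene (array([-0.3,  0.2]), array([ 0.  , -0.12]), 0.737)
scene (array([0., 0.]), array([0., 0.]), 0.712)
```

View pics/c3.png

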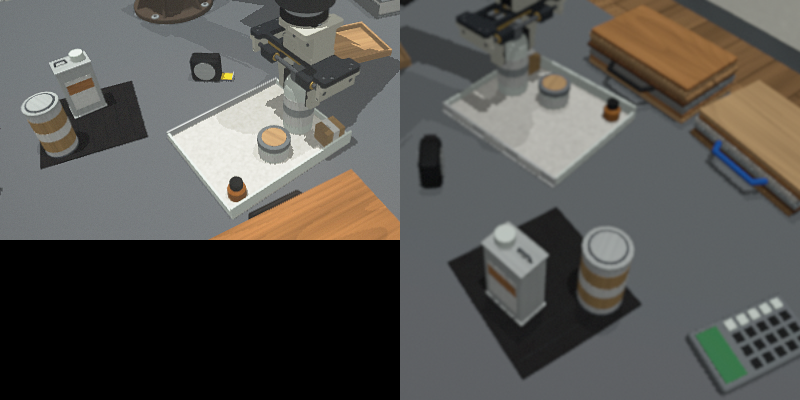

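Can and tin both stand inside the mat, and the bottle is held with no shift. I'll carry it to the mat's far left.

Request:
{"name": "step_arm", "arguments": {
  "rows": [
    [0,0,0.01,0,0.045],
    [0,0,0.03,0,0.045],
    [0,0,0.06,0,0.045],
    [0,0,0.095,0,0.045],
    [0,0,0.13,0,0.045],
    [0,0,0.155,0,0.045],
    [0,0,0.165,0,0.045],
    [-0.007,-0.0145,0.165,0,0.045],
    [-0.02,-0.042,0.165,0,0.045],
    [-0.035,-0.0735,0.165,0,0.045],
    [-0.05,-0.105,0.165,0,0.045],
    [-0.065,-0.1365,0.165,0,0.045],
    [-0.08,-0.168,0.165,0,0.045],
    [-0.095,-0.2,0.165,0,0.045],
    [-0.11,-0.231,0.165,0,0.045],
    [-0.125,-0.263,0.165,0,0.045],
    [-0.137,-0.288,0.165,0,0.045],
    [-0.144,-0.303,0.165,0,0.045],
    [-0.148,-0.311,0.165,0,0.045],
    [-0.148,-0.311,0.165,0,0.045]
  ],
  "newtons": 40
}}

```text
t: 18.4
eef_pos: [0.4646, -0.2449, 0.2484]
ee_rot: [3.14, 0.001, -1.409]
force: [0.1, -0.0, -4.2]
width: 0.0575
gripper_force: 40.0
```

Request:
{"name": "step_arm", "arguments": {
  "rows": [
    [0,0,-0.02,0,0.045],
    [0,0,-0.05,0,0.045],
    [0,0,-0.085,0,0.045],
    [0,0,-0.115,0,0.045],
    [0,0,-0.14,0,0.045],
    [0,0,-0.155,0,0.045],
    [0,0,-0.162,0,0.045],
    [0,0,-0.1655,0,0.045],
    [0,0,-0.167,0,0.045],
    [0,0,-0.1675,0,0.045],
    [0,0,-0.1675,0,0.045]
  ]
}}

```text
t: 19.5
eef_pos: [0.4664, -0.2443, 0.083]
ee_rot: [-3.14, -0.001, -1.407]
force: [-1.2, 0.8, 1.4]
width: 0.0569
gripper_force: 40.0
```

Request:
{"name": "step_arm", "arguments": {
  "rows": [
    [0,0,0,0,0.075],
    [0,0,0,0,0.0876],
    [0,0,0,0,0.0876],
    [0,0,0.03,0,0.0876],
    [0,0,0.075,0,0.0876],
    [0,0,0.12,0,0.0876],
    [0.015,0.02,0.15,0.15,0.0876],
    [0.04,0.05,0.155,0.3,0.0876],
    [0.065,0.08,0.155,0.45,0.0876],
    [0.09,0.11,0.155,0.6,0.0876],
    [0.115,0.14,0.155,0.75,0.0876],
    [0.14,0.17,0.155,0.9,0.0876],
    [0.165,0.205,0.155,1.05,0.0876],
    [0.185,0.23,0.15,1.2,0.0876],
    [0.1895,0.2385,0.14,1.35,0.0876],
    [0.1895,0.2385,0.12,1.5,0.0876],
    [0.1895,0.2385,0.1,1.6,0.0876],
    [0.1895,0.2385,0.08,1.6,0.0876],
    [0.1895,0.2385,0.07,1.6,0.0876],
    [0.1895,0.2385,0.07,1.6,0.0876]
  ]
}}

```text
t: 21.5
eef_pos: [0.6548, -0.006, 0.1505]
ee_rot: [3.142, 0.003, 0.193]
force: [0.1, -0.9, 0.6]
width: 0.0875
gripper_force: 0.0
```

```bash
python3 - <<'E'
from h import *
from station import arm
d={n:arm.grab_frame(n) for n in("scene","side","wrist")};pickle.dump(d,open("f4.pkl","wb"))
a=d["scene"]["color"][60:340,20:420];b=d["side"]["color"][120:400,150:550]
cv2.imwrite("pics/c4.png",np.hstack([a,b]))
E
```

View pics/c4.png

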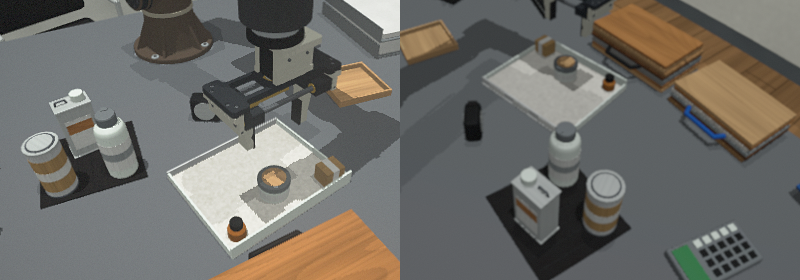

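All three stand on the mat, and the fingers straddle the tub. I'll descend and grip it.

Request:
{"name": "step_arm", "arguments": {
  "rows": [
    [0,0,-0.03,0,0.0876],
    [0,0,-0.06,0,0.0876],
    [0,0,-0.09,0,0.0876],
    [0,0,-0.115,0,0.0876],
    [0,0,-0.127,0,0.0876],
    [0,0,-0.131,0,0.0876],
    [0,0,-0.131,0,0.0876],
    [0,0,-0.131,0,0.07],
    [0,0,-0.131,0,0.062],
    [0,0,-0.131,0,0.05],
    [0,0,-0.131,0,0.045],
    [0,0,-0.131,0,0.045]
  ],
  "newtons": 20
}}

```text
t: 22.85
eef_pos: [0.6558, -0.0057, 0.0216]
ee_rot: [-3.142, -0.001, 0.193]
force: [-1.0, 0.6, 3.6]
width: 0.0595
gripper_force: 20.0
```

Request:
{"name": "step_arm", "arguments": {
  "rows": [
    [0,0,0.01,0,0.045],
    [0,0,0.03,0,0.045],
    [0,0,0.06,0,0.045],
    [0,0,0.09,0,0.045],
    [-0.01,0.01,0.115,0,0.045],
    [-0.03,0.03,0.13,0,0.045],
    [-0.05,0.055,0.14,0,0.045],
    [-0.07,0.085,0.14,0,0.045],
    [-0.085,0.115,0.14,0,0.045],
    [-0.1,0.14,0.14,0,0.045],
    [-0.11,0.16,0.14,0,0.045],
    [-0.12,0.175,0.14,0,0.045],
    [-0.125,0.185,0.14,0,0.045],
    [-0.125,0.185,0.14,0,0.045],
    [-0.125,0.185,0.14,0,0.045]
  ]
}}

```text
t: 24.35
eef_pos: [0.5306, 0.1791, 0.1613]
ee_rot: [3.142, -0.0, 0.194]
force: [0.2, 0.3, -1.8]
width: 0.0596
gripper_force: 20.0
```

```bash
python3 - <<'E'
from h import *
from station import arm
s=arm.get_state();print(s["eef_pos"],s["width"])
f=arm.grab_frame("wrist");pickle.dump(f,open("w5.pkl","wb"))
crop(f,0,0,560,420,1,"pics/w5.png")
d=pickle.load(open("f4.pkl","rb"));crop(pickle.load(open("f0.pkl","rb"))["scene"],325,110,95,65,6,"pics/tr.png")
w=cv2.imread("pics/w5.png");t=cv2.imread("pics/tr.png");t=cv2.resize(t,(240,164))
cv2.imwrite("pics/w5.png",np.hstack([w,cv2.copyMakeBorder(t,0,256,0,0,0)]))
E
```

```text
[0.53064784 0.17909773 0.16128686] 0.05960744740665859
```

View pics/w5.png

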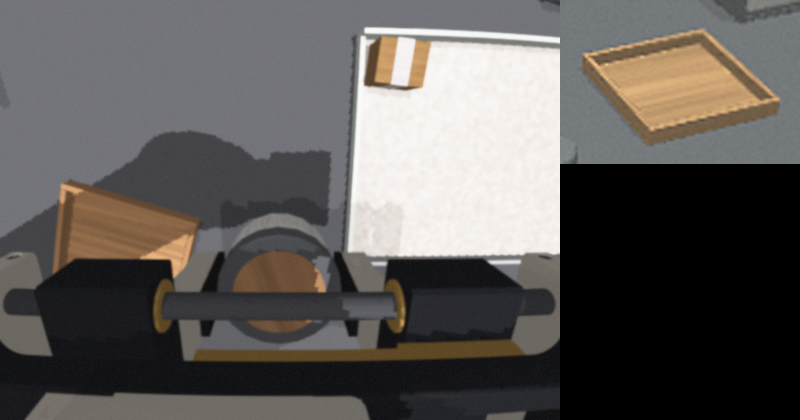

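The wrist view shows the tub held level and the order tray's back corners at (64,183) and (200,220). In the scene inset the tray's rim corners are at (23,58), (144,31), (218,99) and (90,130).

```bash
python3 - <<'E'
from h import *
d=pickle.load(open("f0.pkl","rb"))["scene"];w=pickle.load(open("w5.pkl","rb"))
P=onz(d,np.array([(23,58),(144,31),(218,99),(90,130)])/2.526+[325,110],.018);print(P.round(4),P.mean(0))
Q=onz(w,[(64,183),(200,220)],.018);print(Q.round(4),np.linalg.norm(Q[0]-Q[1]));v=(Q[1]-Q[0])[:2];print(np.arctan2(v[1],v[0]))
u=v/np.linalg.norm(v)
for n in(1,-1): print(Q.mean(0)[:2]+.071*n*np.array([-u[1],u[0]]))
s=pickle.load(open("f0.pkl","rb"))["side"];P=onz(s,[[191,140],[207,167],[158,181],[144,154]],.018);print(P.mean(0))
E
```

```text
[[0.3607 0.268  0.018 ]
 [0.374  0.4095 0.018 ]
 [0.5079 0.3946 0.018 ]
 [0.4934 0.2566 0.018 ]] [0.43401068 0.33216349 0.018     ]
[[0.5077 0.3946 0.018 ]
 [0.4957 0.2548 0.018 ]] 0.14035780917802007
-1.6561849591400295
[0.5724319  0.31862824]
[0.43094927 0.33073869]
[0.42723897 0.32558848 0.018     ]
```

Request:
{"name": "step_arm", "arguments": {
  "rows": [
    [-0.008,0.012,0,-0.03,0.045],
    [-0.022,0.035,0,-0.08,0.045],
    [-0.04,0.062,0,-0.13,0.045],
    [-0.058,0.09,0,-0.18,0.045],
    [-0.075,0.117,0,-0.23,0.045],
    [-0.09,0.14,0,-0.27,0.045],
    [-0.098,0.1515,0,-0.275,0.045],
    [-0.098,0.1515,-0.02,-0.275,0.045],
    [-0.098,0.1515,-0.05,-0.275,0.045],
    [-0.098,0.1515,-0.08,-0.275,0.045],
    [-0.098,0.1515,-0.11,-0.275,0.045],
    [-0.098,0.1515,-0.128,-0.275,0.045],
    [-0.098,0.1515,-0.136,-0.275,0.045],
    [-0.098,0.1515,-0.1395,-0.275,0.045],
    [-0.098,0.1515,-0.141,-0.275,0.045],
    [-0.098,0.1515,-0.142,-0.275,0.045],
    [-0.098,0.1515,-0.142,-0.275,0.045]
  ]
}}

```text
t: 26.1
eef_pos: [0.4331, 0.3308, 0.0206]
ee_rot: [-3.141, -0.001, -0.082]
force: [-0.0, -2.5, 2.9]
width: 0.0591
gripper_force: 20.0
```

Request:
{"name": "step_arm", "arguments": {
  "rows": [
    [0,0,0,0,0.066],
    [0,0,0,0,0.072],
    [0,0,0,0,0.072],
    [0,0,0.03,0,0.072],
    [0,0,0.075,0,0.072],
    [0,0,0.12,0,0.0876],
    [0,-0.01,0.165,-0.05,0.0876],
    [0.003,-0.045,0.19,-0.18,0.0876],
    [0.006,-0.085,0.205,-0.32,0.0876],
    [0.009,-0.13,0.22,-0.46,0.0876],
    [0.012,-0.175,0.22,-0.6,0.0876],
    [0.015,-0.22,0.22,-0.74,0.0876],
    [0.018,-0.265,0.22,-0.88,0.0876],
    [0.02,-0.31,0.22,-1.02,0.0876],
    [0.022,-0.355,0.22,-1.16,0.0876],
    [0.024,-0.4,0.22,-1.3,0.0876],
    [0.026,-0.445,0.22,-1.325,0.0876],
    [0.028,-0.49,0.22,-1.325,0.0876],
    [0.031,-0.535,0.22,-1.325,0.0876],
    [0.0335,-0.575,0.22,-1.325,0.0876]
  ]
}}

```text
t: 28.1
eef_pos: [0.466, -0.2464, 0.2393]
ee_rot: [-3.141, -0.0, -1.407]
force: [1.4, 1.1, 0.1]
width: 0.0877
gripper_force: 0.0
```

Request:
{"name": "step_arm", "arguments": {
  "rows": [
    [0,0,0,0,0.0876],
    [0,0,-0.03,0,0.0876],
    [0,0,-0.07,0,0.0876],
    [0,0,-0.105,0,0.0876],
    [0,0,-0.13,0,0.0876],
    [0,0,-0.147,0,0.0876],
    [0,0,-0.1545,0,0.0876],
    [0,0,-0.1565,0,0.0876],
    [0,0,-0.1565,0,0.0876]
  ]
}}

```text
t: 29.0
eef_pos: [0.4666, -0.2442, 0.0831]
ee_rot: [-3.141, -0.0, -1.406]
force: [-0.8, -1.0, -0.3]
width: 0.0874
gripper_force: 0.0
```

```bash
python3 - <<'E'
from h import *
from station import arm
d={n:arm.grab_frame(n) for n in("scene","side")};pickle.dump(d,open("f6.pkl","wb"))
a=d["scene"]["color"][60:340,20:420];b=d["side"]["color"][120:400,100:500]
b=cv2.resize(d["scene"]["color"][105:185,320:434],(400,280),interpolation=2)
cv2.imwrite("pics/c6.png",np.hstack([a,b]))
E
```

```text
(no output)
```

View pics/c6.png

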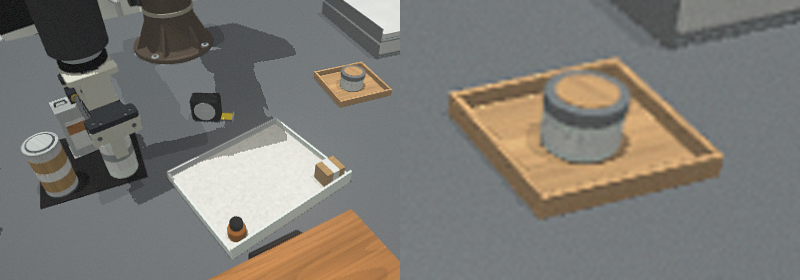

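Tub stands upright in the middle of the tray. I'll grip the bottle and return it.

Request:
{"name": "step_arm", "arguments": {
  "rows": [
    [0,0,0,0,0.07],
    [0,0,0,0,0.062],
    [0,0,0,0,0.05],
    [0,0,0,0,0.045],
    [0,0,0,0,0.045],
    [0,0,0.01,0,0.045],
    [0,0,0.03,0,0.045],
    [0,0,0.06,0,0.045],
    [0,0,0.095,0,0.045],
    [0,0,0.13,0,0.045],
    [0,0,0.155,0,0.045],
    [0,0,0.165,0,0.045],
    [0.007,0.0145,0.165,0,0.045],
    [0.02,0.042,0.165,0,0.045],
    [0.035,0.0735,0.165,0,0.045],
    [0.05,0.105,0.165,0,0.045],
    [0.065,0.1365,0.165,0,0.045],
    [0.08,0.168,0.165,0,0.045],
    [0.095,0.2,0.165,0,0.045],
    [0.11,0.231,0.165,0,0.045]
  ],
  "newtons": 40
}}

```text
t: 31.1
eef_pos: [0.5755, -0.0118, 0.2462]
ee_rot: [3.139, 0.0, -1.407]
force: [1.2, -0.1, -3.4]
width: 0.0572
gripper_force: 40.0
```

Request:
{"name": "step_arm", "arguments": {
  "rows": [
    [0.015,0.032,0,0,0.045],
    [0.027,0.057,0,0,0.045],
    [0.034,0.072,0,0,0.045],
    [0.038,0.08,0,0,0.045],
    [0.038,0.08,0,0,0.045],
    [0.038,0.08,-0.02,0,0.045],
    [0.038,0.08,-0.05,0,0.045],
    [0.038,0.08,-0.085,0,0.045],
    [0.038,0.08,-0.115,0,0.045],
    [0.038,0.08,-0.14,0,0.045],
    [0.038,0.08,-0.152,0,0.045],
    [0.038,0.08,-0.159,0,0.045],
    [0.038,0.08,-0.162,0,0.045],
    [0.038,0.08,-0.1635,0,0.045],
    [0.038,0.08,-0.1638,0,0.045],
    [0.038,0.08,-0.1638,0,0.045]
  ]
}}

```text
t: 32.7
eef_pos: [0.6146, 0.0669, 0.0848]
ee_rot: [-3.14, 0.0, -1.407]
force: [0.2, -0.1, -2.4]
width: 0.0573
gripper_force: 40.0
```

Request:
{"name": "step_arm", "arguments": {
  "rows": [
    [0,0,-0.0006,0,0.045],
    [0,0,-0.001,0,0.045],
    [0,0,-0.001,0,0.045]
  ]
}}

```text
t: 33.0
eef_pos: [0.6148, 0.0668, 0.0847]
ee_rot: [-3.14, -0.0, -1.406]
force: [-2.2, -0.7, 7.2]
width: 0.0572
gripper_force: 40.0
```

Request:
{"name": "step_arm", "arguments": {
  "rows": [
    [0,0,0,0,0.07],
    [0,0,0,0,0.0876],
    [0,0,0,0,0.0876],
    [0,0,0.03,0,0.0876],
    [0,0,0.075,0,0.0876],
    [0,0,0.12,0,0.0876],
    [-0.01,-0.027,0.15,0,0.0876],
    [-0.025,-0.07,0.155,0,0.0876],
    [-0.04,-0.112,0.155,0,0.0876],
    [-0.055,-0.154,0.155,0,0.0876],
    [-0.07,-0.196,0.155,0,0.0876],
    [-0.085,-0.238,0.155,0,0.0876],
    [-0.1,-0.28,0.155,0,0.0876],
    [-0.115,-0.322,0.155,0,0.0876],
    [-0.13,-0.364,0.155,0,0.0876],
    [-0.145,-0.403,0.155,0,0.0876],
    [-0.1535,-0.427,0.15,0,0.0876],
    [-0.1535,-0.427,0.13,0,0.0876],
    [-0.1535,-0.427,0.1,0,0.0876],
    [-0.1535,-0.427,0.07,0,0.0876]
  ]
}}

```text
t: 35.0
eef_pos: [0.4605, -0.3608, 0.1522]
ee_rot: [-3.14, -0.001, -1.408]
force: [-0.4, -0.1, -0.9]
width: 0.0875
gripper_force: 0.0
```

Request:
{"name": "step_arm", "arguments": {
  "rows": [
    [0,0,-0.03,0,0.0876],
    [0,0,-0.055,0,0.0876],
    [0,0,-0.07,0,0.0876],
    [0,0,-0.076,0,0.0876],
    [0,0,-0.077,0,0.0876],
    [0,0,-0.077,0,0.0876],
    [0,0,-0.077,0,0.072],
    [0,0,-0.077,0,0.064],
    [0,0,-0.077,0,0.055],
    [0,0,-0.077,0,0.045],
    [0,0,-0.077,0,0.045]
  ],
  "newtons": 40
}}

```text
t: 36.1
eef_pos: [0.4603, -0.3604, 0.0762]
ee_rot: [3.141, -0.0, -1.407]
force: [-2.3, -0.9, 4.5]
width: 0.0605
gripper_force: 40.0
```

Request:
{"name": "step_arm", "arguments": {
  "rows": [
    [0,0,0.01,0,0.045],
    [0,0,0.03,0,0.045],
    [0,0,0.06,0,0.045],
    [0,0,0.095,0,0.045],
    [0,0,0.13,0,0.045],
    [0,0,0.155,0,0.045],
    [0,0,0.165,0,0.045],
    [0.005,0.0135,0.165,0,0.045],
    [0.014,0.0385,0.165,0,0.045],
    [0.026,0.07,0.165,0,0.045],
    [0.038,0.104,0.165,0,0.045],
    [0.05,0.138,0.165,0,0.045],
    [0.062,0.172,0.165,0,0.045],
    [0.075,0.206,0.165,0,0.045],
    [0.087,0.24,0.165,0,0.045],
    [0.1,0.275,0.165,0,0.045],
    [0.111,0.305,0.165,0,0.045],
    [0.118,0.325,0.165,0,0.045],
    [0.123,0.3385,0.165,0,0.045],
    [0.123,0.3385,0.165,0,0.045]
  ]
}}

```text
t: 38.1
eef_pos: [0.5833, -0.0199, 0.2391]
ee_rot: [3.139, 0.0, -1.405]
force: [0.6, 0.1, -5.3]
width: 0.0605
gripper_force: 40.0
```

Request:
{"name": "step_arm", "arguments": {
  "rows": [
    [0,0,-0.02,0,0.045],
    [0,0,-0.05,0,0.045],
    [0,0,-0.085,0,0.045],
    [0,0,-0.115,0,0.045],
    [0,0,-0.14,0,0.045],
    [0,0,-0.153,0,0.045],
    [0,0,-0.159,0,0.045],
    [0,0,-0.1615,0,0.045],
    [0,0,-0.1635,0,0.045],
    [0,0,-0.1643,0,0.045],
    [0,0,-0.1643,0,0.045],
    [0,0,-0.1643,0,0.045]
  ]
}}

```text
t: 39.3
eef_pos: [0.5843, -0.0216, 0.0782]
ee_rot: [-3.139, -0.0, -1.406]
force: [-4.0, 0.8, 6.7]
width: 0.0607
gripper_force: 40.0
```

Request:
{"name": "step_arm", "arguments": {
  "rows": [
    [0,0,0,0,0.072],
    [0,0,0,0,0.0876],
    [0,0,0,0,0.0876],
    [0,0,0.03,0,0.0876],
    [0,0,0.075,0,0.0876],
    [0,0,0.12,0,0.0876],
    [-0.03,-0.04,0.15,0,0.0876],
    [-0.06,-0.075,0.16,0,0.0876],
    [-0.09,-0.1125,0.16,0,0.0876],
    [-0.12,-0.15,0.16,0,0.0876],
    [-0.15,-0.1875,0.16,0,0.0876],
    [-0.18,-0.225,0.16,0,0.0876],
    [-0.205,-0.256,0.16,0,0.0876],
    [-0.2205,-0.2755,0.16,0,0.0876],
    [-0.2205,-0.2755,0.14,0,0.0876],
    [-0.2205,-0.2755,0.11,0,0.0876],
    [-0.2205,-0.2755,0.075,0,0.0876],
    [-0.2205,-0.2755,0.04,0,0.0876],
    [-0.2205,-0.2755,0.02,0,0.0876],
    [-0.2205,-0.2755,0.008,0,0.0876]
  ]
}}

```text
t: 41.3
eef_pos: [0.3623, -0.2971, 0.0828]
ee_rot: [3.14, 0.001, -1.407]
force: [-0.2, 1.6, -0.5]
width: 0.0874
gripper_force: 0.0
```

Request:
{"name": "step_arm", "arguments": {
  "rows": [
    [0,0,-0.004,0,0.0876],
    [0,0,-0.004,0,0.0876],
    [0,0,-0.004,0,0.065],
    [0,0,-0.004,0,0.052],
    [0,0,-0.004,0,0.04],
    [0,0,-0.004,0,0.03],
    [0,0,-0.004,0,0.03]
  ]
}}

```text
t: 42.0
eef_pos: [0.3632, -0.2973, 0.0807]
ee_rot: [-3.141, -0.0, -1.407]
force: [1.0, -0.9, 0.2]
width: 0.0535
gripper_force: 0.0
```

Request:
{"name": "step_arm", "arguments": {
  "rows": [
    [0,0,0,0,0.03],
    [0,0,0,0,0.03],
    [0,0,0,0,0.03],
    [0,0,0,0,0.03]
  ],
  "newtons": 40
}}

```text
t: 42.4
eef_pos: [0.363, -0.2973, 0.0806]
ee_rot: [3.142, -0.0, -1.407]
force: [-1.5, 1.5, 2.3]
width: 0.0445
gripper_force: 40.0
```

Request:
{"name": "step_arm", "arguments": {
  "rows": [
    [0,0,0.01,0,0.03],
    [0,0,0.03,0,0.03],
    [0,0,0.06,0,0.03],
    [0,0,0.095,0,0.03],
    [0,0,0.13,0,0.03],
    [0,0,0.155,0,0.03],
    [0,0,0.165,0,0.03],
    [0.012,0.009,0.165,0,0.03],
    [0.035,0.026,0.165,0,0.03],
    [0.065,0.047,0.165,0,0.03],
    [0.095,0.069,0.165,0,0.03],
    [0.125,0.091,0.165,0,0.03],
    [0.155,0.113,0.165,0,0.03],
    [0.185,0.135,0.165,0,0.03],
    [0.215,0.157,0.165,0,0.03],
    [0.24,0.175,0.165,0,0.03],
    [0.26,0.19,0.165,0,0.03],
    [0.275,0.2,0.165,0,0.03],
    [0.283,0.2065,0.165,0,0.03],
    [0.283,0.2065,0.165,0,0.03]
  ]
}}

```text
t: 44.4
eef_pos: [0.6462, -0.0895, 0.2431]
ee_rot: [3.138, 0.001, -1.406]
force: [-0.4, -0.3, -4.5]
width: 0.0445
gripper_force: 40.0
```

Request:
{"name": "step_arm", "arguments": {
  "rows": [
    [0,0,-0.02,0,0.03],
    [0,0,-0.05,0,0.03],
    [0,0,-0.085,0,0.03],
    [0,0,-0.115,0,0.03],
    [0,0,-0.14,0,0.03],
    [0,0,-0.153,0,0.03],
    [0,0,-0.159,0,0.03],
    [0,0,-0.1615,0,0.03],
    [0,0,-0.163,0,0.03],
    [0,0,-0.1637,0,0.03],
    [0,0,-0.1637,0,0.03]
  ]
}}

```text
t: 45.5
eef_pos: [0.6466, -0.0907, 0.0827]
ee_rot: [-3.14, -0.0, -1.407]
force: [-0.2, -0.8, -3.0]
width: 0.045
gripper_force: 40.0
```

Request:
{"name": "step_arm", "arguments": {
  "rows": [
    [0,0,-0.0006,0,0.03],
    [0,0,-0.001,0,0.03],
    [0,0,-0.001,0,0.03]
  ]
}}

```text
t: 45.8
eef_pos: [0.6468, -0.0907, 0.0826]
ee_rot: [-3.139, -0.001, -1.406]
force: [-2.5, 0.5, 6.1]
width: 0.0448
gripper_force: 40.0
```

Request:
{"name": "step_arm", "arguments": {
  "rows": [
    [0,0,0,0,0.06],
    [0,0,0,0,0.0876],
    [0,0,0,0,0.0876],
    [0,0,0.03,0,0.0876],
    [0,0,0.075,0,0.0876],
    [0,0,0.12,0,0.0876],
    [0,0,0.165,0,0.0876],
    [0,0,0.2,0,0.0876],
    [-0.02,0.04,0.21,0.1,0.0876],
    [-0.04,0.08,0.21,0.2,0.0876],
    [-0.06,0.12,0.21,0.3,0.0876],
    [-0.08,0.16,0.21,0.4,0.0876],
    [-0.1,0.2,0.21,0.5,0.0876],
    [-0.12,0.24,0.21,0.6,0.0876],
    [-0.14,0.28,0.21,0.7,0.0876],
    [-0.16,0.32,0.21,0.8,0.0876],
    [-0.18,0.36,0.21,0.9,0.0876],
    [-0.2,0.4,0.21,0.95,0.0876],
    [-0.22,0.44,0.21,0.97,0.0876],
    [-0.24,0.48,0.21,0.97,0.0876]
  ]
}}

```text
t: 47.8
eef_pos: [0.4049, 0.3908, 0.2911]
ee_rot: [-3.141, -0.0, -0.436]
force: [0.8, 0.6, 0.4]
width: 0.0873
gripper_force: 0.0
```

Request:
{"name": "step_arm", "arguments": {
  "rows": [
    [-0.02,0.04,0,0,0.0876],
    [-0.04,0.08,0,0,0.0876],
    [-0.06,0.12,0,0,0.0876],
    [-0.08,0.16,0,0,0.0876],
    [-0.1,0.2,0,0,0.0876],
    [-0.12,0.22,0,0,0.0876],
    [-0.12,0.22,0,0,0.0876]
  ]
}}

```text
t: 48.5
eef_pos: [0.2835, 0.6118, 0.2892]
ee_rot: [3.14, -0.0, -0.434]
force: [0.2, -0.5, -0.1]
width: 0.0876
gripper_force: 0.0
```

```bash
python3 - <<'E'
from h import *
from station import arm
A=pickle.load(open("f0.pkl","rb"));d={n:arm.grab_frame(n) for n in("scene","side")};pickle.dump(d,open("f9.pkl","wb"))
for k,n,box,z in(("can","scene",(216,201,272,285),.08),("can","side",(317,162,358,226),.08),("canlow","scene",(226,258,270,286),.02),("tin","scene",(247,173,286,200),.1),("tin","side",(280,164,311,219),.06),("bot","scene",(302,161,338,237),.08),("bot","side",(271,136,300,190),.08),("jar","scene",(246,275,268,303),.03),("wax","scene",(332,215,367,248),.03),("jar","side",(350,192,368,212),.03),("tape","scene",(208,150,256,184),.03)):
    print(k,n,move(A[n],d[n],box,z))
a=cv2.resize(d["scene"]["color"][100:340,20:420],(400,240));c=cv2.resize(d["scene"]["color"][155:320,180:378],(396,330));b=d["side"]["color"][120:360,100:500]
cv2.imwrite("pics/c9.png",np.vstack([np.hstack([a,b]),np.hstack([c,cv2.resize(A["scene"]["color"][155:320,180:378],(404,330))])]))
E
```

```text
can scene (array([0.9, 0.1]), array([0.25, 0.38]), 0.987)
can side (array([ 1.6, -1.1]), array([0.88, 0.  ]), 0.956)
canlow scene (array([ 0.6, -0. ]), array([0.12, 0.25]), 0.991)
tin scene (array([-0.5,  2.2]), array([ 1. , -0.5]), 0.974)
tin side (array([-1.5,  3.3]), array([-1.38, -0.5 ]), 0.932)
bot scene (array([0.4, 0. ]), array([0.12, 0.12]), 0.944)
bot side (array([0.3, 0.4]), array([ 0.  , -0.12]), 0.991)
jar scene (array([0., 0.]), array([0., 0.]), 0.996)
wax scene (array([0., 0.]), array([0., 0.]), 0.999)
jar side (array([0., 0.]), array([0., 0.]), 0.996)
tape scene (array([0.1, 0.3]), array([0.12, 0.  ]), 0.995)
```

View pics/c9.png

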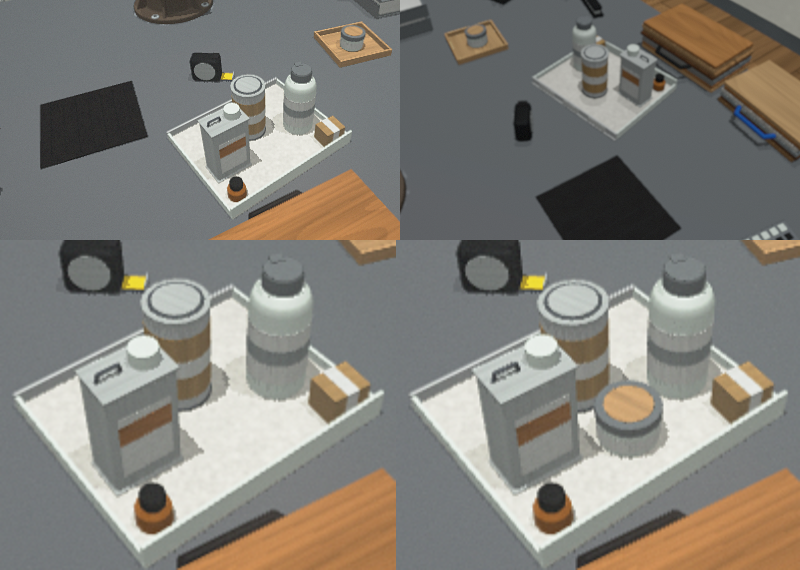

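Everything is back: bottle and can are within about 1 mm, the bystanders are unmoved, and the tub is centred in the order tray. The tin reads 2–3 mm off, so I'll check that shift along its height.

```bash
python3 - <<'E'
from h import *
A=pickle.load(open("f0.pkl","rb"));d=pickle.load(open("f9.pkl","rb"))
for n,box,z in(("side",(279,163,312,184),.11),("side",(279,180,312,200),.07),("side",(279,203,312,220),.015),("scene",(247,173,286,192),.115)):print(n,move(A[n],d[n],box,z))
E
```

```text
side (array([-1.,  3.]), array([-1.12, -0.5 ]), 0.891)
side (array([-3.6,  5.3]), array([-2.62, -0.62]), 0.814)
side (array([-0.7,  2.1]), array([-0.75, -0.38]), 0.997)
scene (array([-0.1,  2. ]), array([ 1.  , -0.38]), 0.967)
```

The tin stands upright and about 2 mm from its old spot, which is within measuring accuracy. I'm handing in.

```bash
python3 -c "
from station import arm
print(arm.job_done())"
```

```text
the job is handed in; nothing more can be done
None
```

The job is handed in at about 49 s of the 144 s: the tub stands in the middle of the order tray, the can and bottle are back within about 1–2 mm of where they stood and the tin about 2 mm off, all upright; the jar, box and tape measure show no movement in the pictures.

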